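Close up the test box

TASK

Close up the test box by pushing with the fingertips only, lifting nothing: push the tray with its standing coil fully home, then push the lid down until it is fully shut, then push the bolt all the way across over the lid. Do not touch the coil or let it topple, and leave everything else on the bench where it is.

Things in the scene. Friction and masses are not known exactly. Their poses are not given: they have to be found in the camera images.
- fixture: the test box, fixed to the bench: 150 mm deep (its own x from -75 front to +75 back), 160 mm wide (its y from -80 to +80), top of the closed lid 83 mm above the bench. Origin: centre of its underside on the bench. Its own x points from its front (tray side) to its back (hinge side), its y to the left of someone facing the front, z up. Beside the right-hand wall (y from -81 to -131, x from -75 to -15) stands an 83 mm tall block that carries the bolt.
- tray (a joint): travel of the tray out of the box's front, in m: 0 fully home, up to 0.08 pulled out. It slides along the fixture's x (pushing towards +x closes it) with about 2 N friction and stays where it is left. Its front panel is 156 mm wide, from 10 to 72 mm above the bench, and its floor is 14 mm above the bench with 12 mm high side and back walls.
- tray_pad (a point): centre of the outer face of the round black push pad (32 mm diameter) on the middle of the tray's front; 42 mm above the bench; the pad's face stands 25 mm in front of the tray's front panel and looks along the fixture's -x. With the tray home it is at x = -106 mm, y = 0 of the fixture.
- lid (a joint): angle of the box's lid, rad: 0 shut (flat and level), grows as it opens, up to 1.5. Flat plate 145 mm long from the hinge, 160 mm wide, 8 mm thick. A stiff hinge (0.3 N m friction) holds it wherever it is left, so it must be pushed all the way down.
- lid_hinge (a point): middle of the lid's hinge line, which runs along the fixture's y at x = +70 mm, 79 mm above the bench, in the middle of the lid's thickness. At angle a the lid reaches from here by 145 mm along (-cos a, sin a) in the fixture's x and z.
- lid_edge (a point): middle of the lid's free edge, on its outer face (the top when shut): 145 mm from the hinge line and 4 mm outside the lid's middle plane.
- bolt (a joint): travel of the sliding bolt, m: 0 fully drawn back, 0.04 fully across (its end then lies 35 mm over the lid's front right corner). It slides along the fixture's +y with about 2 N friction and stays where it is left.
- bolt_knob (a point): top centre of the bolt's upright steel knob (16 mm diameter, 30 mm tall, its top 122 mm above the bench), on the block at the right of the box; it moves with the bolt. With the bolt drawn back it is at x = -45, y = -106 mm of the fixture. The bolt's flat bar under it is 22 mm wide and 50 mm long, 84 to 92 mm above the bench.
- coil: copper coil with white plastic flanges, 28 mm diameter, 36 mm tall, 60 g, standing loose on the floor of the tray, 20 to 60 mm behind the tray's front panel. Origin: centre of its underside.
- spare_coil: spare copper coil, same as the coil in the tray (28 mm diameter, 36 mm tall), standing on the bench near the test box; origin: centre of its underside. A bystander.
- test_block: steel disc, 60 mm diameter, 14 mm tall, flat on the bench near the test box; origin: centre of its underside. A bystander.
- screwdriver: screwdriver, 170 mm long, lying on the bench behind the test box. A bystander.
- caliper: slide caliper, 200 mm long, up to 13 mm thick, lying flat on the bench to the left. A bystander.
- parts_bin: empty grey open bin 110 x 150 x 50 mm, on the bench to the right. A bystander.
- spray_can: can, 56 mm diameter, 150 mm tall, standing to the right. A bystander.

How it is judged:
On the way, in this order (a step that is already met when the one before it is completed fails the run):
1. the tray is fully home, with the coil standing in it (value of joint tray below 0.004 m and angle between coil's own z axis and vertical below 0.2 rad and z of coil in the frame of fixture below 0.022 m and x of coil in the frame of fixture between -0.075 and 0.042 m), for 0.2 s.
2. the lid is fully shut (value of joint lid below 0.035 rad and value of joint tray below 0.004 m), for 0.2 s.
3. the bolt is all the way across over the shut lid (all of step 2 and value of joint bolt above 0.036 m), for 0.2 s.
At the end, for the whole second after the job is handed in: The tray is within 4 mm of fully home, the lid within 0.035 rad of shut, the bolt at least 36 of its 40 mm across, and the coil stands upright (within 0.2 rad) and at rest on the tray's floor inside the box (all of step 3 and angle between coil's own z axis and vertical below 0.2 rad and z of coil in the frame of fixture below 0.022 m and x of coil in the frame of fixture between -0.075 and 0.042 m and linear speed of coil below 0.02 m/s); the robot touches nothing.
It fails at once if the coil is touched by the robot (contact force between any of the fingers, the arm and coil above 0.5 N).
It fails at once if the coil is lifted off the tray or topples (angle between coil's own z axis and vertical above 0.6 rad or z of coil in the frame of fixture above 0.03 m).
It fails at once if something other than the fingers pushes the test box, its tray, lid or bolt (contact force between the arm and fixture above 5 N).
It fails at once if a bystander (spare coil, test block, screwdriver, caliper, bin or can) is moved more than 15 mm (distance of any of spare_coil, test_block, screwdriver, caliper, parts_bin, spray_can from where it was at the start of the episode above 0.015 m).
It also fails if it takes over 58 s, if anything falls off the work surface, if the arm or the gripper's body presses on something with over 40 N, if the wrist force passes 120 N, or if a joint passes its speed limit or range.

ROBOT

A 7-joint arm with a two-finger parallel gripper is mounted at the origin on the work surface. World frame = base frame: x ahead of the robot, y to its left, z up, the work surface at z = 0. Lengths are in m, angles in rad, forces in N, time in s.
With the tool pointing down it reaches from about 0.4 to 0.85 m from the base axis. Payload 10.4 kg.
Tool frame: the origin (TCP) lies midway between the tips of the shut fingers; the grasp point (between the pads) lies manip.grip_depth behind it (manip.grip_depth is the distance from the TCP to the grasp point, in m); z points along the fingers, x is the direction in which the jaws open and shut, and the axes are right-handed (so a half turn about z gives the same grasp; the last joint's range is limited). The gripper opens to 85 mm and grips with 20 to 120 N. Pads are 22 mm wide; open, the fingers measure 114 mm over their backs; the gripper's body (76 mm by 85 mm) begins 54 mm behind the grasp point. The pads swing forward as they close: fully open they stand 13 mm farther back than shut.
Start: joints at [1.136, 0.332, -0.065, 1.46, 0.022, 1.35, -0.088], TCP at [0.25, -0.573, 0.231] pointing down, gripper open.
Joint ranges: [-2.6, 2.6], [-0.5, 2.12], [-1.47, 1.34], [0.16, 2.42], [-1.27, 4.41], [0.06, 2.06], [-2.6, 2.6]. Speed limits (rad/s): [2.22, 2.22, 2.79, 2.79, 3.14, 3.14, 3.14].

INTERFACE

Orientations are given as a unit quaternion [x, y, z, w].
In Python, from workcell import manip gives the robot as it stands. The module is installed in compiled form; this text tells all that it offers.
- The arm moves only by the tool send_rows, never from a script. Its argument "steps" is a list of rows, each a list of 2 entries, a list of its own where there are three numbers: the shift along the tool's x, y, z in m, then the turn about the tool's z in rad. In form: [[[x, y, z], spin], ...]. A call has exactly 8 rows; each row is the pose to reach, as a shift and turn from the pose commanded when the call began, along the tool's axes at that moment; what a row does not reach only later rows make up. A row lasts 1/8 s, in which the tool goes at most 62.5 mm and 10.7 degrees, less where a joint would pass 70% of its speed; a pose out of reach is approached as far as the arm can. A call with a gripper value outside its range is refused whole. "hand" is the opening, from 0 (shut) to 1 (fully open), set as the call begins (left out, the last holds). The fingers move at their own pace and stop on an object; "force" is the grip in N (left out, the last holds). Time passes only in rows, so rows that repeat a pose let the fingers close, or fill a call up. It gives the time, the measured TCP pose, the force and the opening at its end, in the units of the state.
- manip.get_obs(): the state, without advancing time (a new reading comes with each control period).
- manip.camera(name): name is "scene" or "top"; returns (picture, depth): 480x640x3 uint8, red, green, blue; 480x640 float32, m along the optical axis (not along the pixel's ray), 0 where there is no reading.
- manip.camera_info(name): a dict with "intrinsics" (3x3 intrinsics, pixels), "dist_coeffs" ([k1, k2, p1, p2, k3] as OpenCV has them; the pictures are not rectified), "pose" (4x4, takes a point from camera to world coordinates). Camera axes: x right, y up, looking along -z (the intrinsics and any distortion apply to the point x, -y, -z); pixel columns grow to the right and rows downward; lengths in m; the calibration is good to about 2 mm. A picture is of the moment at which its call begins. camera_info takes no time and is no camera call.
- manip.hand_in(): hands the job in, once; it reports no verdict.
The state is a dict: "clock": time; "joint_pos": joint angles; "joint_velocities": joint speeds; "tau": joint torques, N m; "position": TCP position; "ee_rot": TCP orientation; "ft_force": force on the tool from outside, world axes, zero at the start; "torque": the same for the moment, N m; "grip_width": opening from 0.0 (shut) to 1.0 (fully open).
Only numpy, scipy, OpenCV 4.12 (cv2) and the standard library are available. Lean on these libraries where they do the work, as an engineer would, in place of code of your own. Each camera call takes 0.05 s, during which the arm holds its last target.

## Working session

There is one attempt and no reset: what is moved stays moved. The work goes in short steps, Python scripts to look and compute and a tool call to move; the robot and the scene stay as the last step left them, time stands still between calls to the robot, and variables do not carry over. Pictures are saved under pics/ and viewed, and the job is handed in when it is done.

Besides the shell and the picture viewer there is one more tool, called after "Call:" as name(argument=value, ...) on one line, values as JSON. send_rows: Moves the arm, as the interface text tells. Its arguments: {"type":"object","properties":{"steps":{"type":"array"},"hand":{"type":"number"},"force":{"type":"number"}},"required":["steps"]}

```bash
ls; mkdir -p pics; python3 - <<'E'
from workcell import manip
import cv2,numpy as np
print(manip.get_obs(), manip.grip_depth)
for n in ["scene","top"]:
    im,d=manip.camera(n); np.savez(f"{n}0.npz",im=im,d=d)
    cv2.imwrite(f"pics/{n}0.png",im[:,:,::-1]); i=manip.camera_info(n); print(n,i, (d>0).mean())
E
```

```text
pics
{'clock': 0.0, 'joint_pos': array([ 1.13640357,  0.33285298, -0.06469452,  1.46094635,  0.02155146,
        1.34987461, -0.08845046]), 'joint_velocities': array([-0.0011314 , -0.00074387, -0.00038518, -0.00163195, -0.0003817 ,
        0.00044384, -0.00137404]), 'tau': array([-2.49640852e-04, -6.25434136e+01,  4.87953576e-02, -3.91598511e+01,
        1.60462072e-02,  9.99575568e-03,  2.95720679e-05]), 'position': array([ 0.25001718, -0.57241032,  0.23052529]), 'ee_rot': array([ 8.36750379e-01, -5.47584077e-01, -5.85989270e-04, -3.72373721e-04]), 'ft_force': array([-0.28949515,  0.16584991, -0.3362501 ]), 'torque': array([-0.0292615 , -0.02691587, -0.00811985]), 'grip_width': 1.0026064333086573} 0.0187
scene {'intrinsics': array([[581.12119245,   0.        , 327.17171975],
       [  0.        , 581.12119245, 233.18288256],
       [  0.        ,   0.        ,   1.        ]]), 'dist_coeffs': array([-0.08171129,  0.        ,  0.        ,  0.        ,  0.        ]), 'pose': array([[ 0.19878231, -0.75933421,  0.61959434,  1.41454054],
       [ 0.97987694,  0.14232856, -0.13994197, -0.2455473 ],
       [ 0.01807676,  0.6349442 ,  0.77234649,  1.15576541],
       [ 0.        ,  0.        ,  0.        ,  1.        ]])} 0.996103515625
top {'intrinsics': array([[458.31096802,   0.        , 320.54781349],
       [  0.        , 458.31096802, 241.72008325],
       [  0.        ,   0.        ,   1.        ]]), 'dist_coeffs': array([0.02357114, 0.        , 0.        , 0.        , 0.        ]), 'pose': array([[ 0.00187707,  0.98154041, -0.19124566,  0.32091237],
       [-0.99993595,  0.00397692,  0.01059664, -0.03885142],
       [ 0.0111616 ,  0.19121352,  0.981485  ,  1.40487702],
       [ 0.        ,  0.        ,  0.        ,  1.        ]])} 0.99603515625
```

View pics/scene0.png

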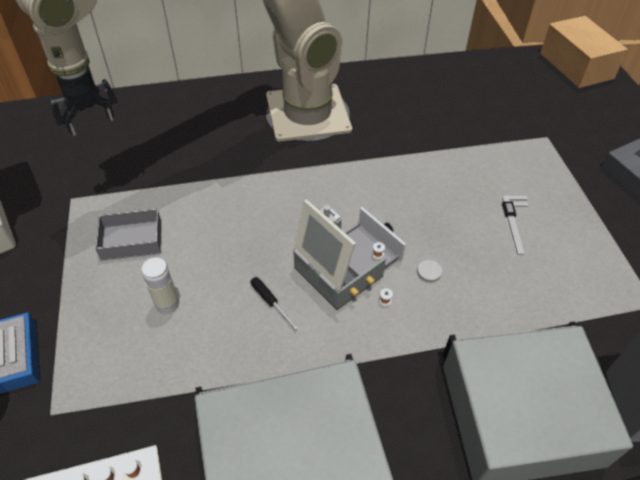

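View pics/top0.png

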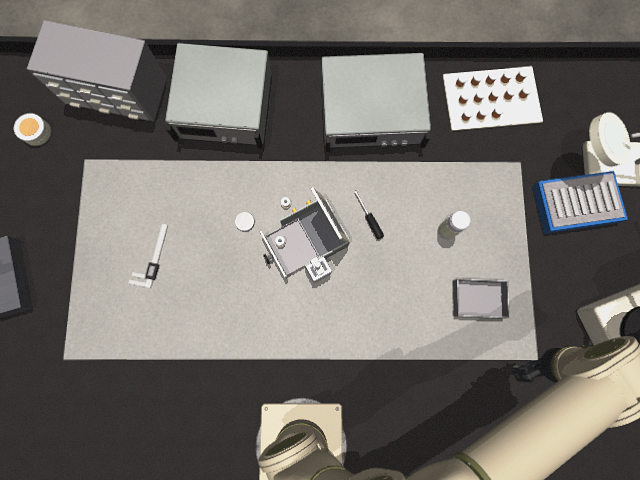

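The scene view shows the box at about (345,255), its tray open to the upper right with the black pad near (390,228). The top view has the pad at (268,259), the bolt at (318,265) and the coil at (280,242). Next I'll zoom in and measure.

```bash
cat > h.py <<'E'
import numpy as np,cv2
from workcell import manip
def rays(n,uv):
    i=manip.camera_info(n); K=i["intrinsics"];D=i["dist_coeffs"];T=i["pose"]
    p=cv2.undistortPoints(np.array(uv,float).reshape(-1,1,2),K,D).reshape(-1,2)
    r=np.c_[p[:,0],-p[:,1],-np.ones(len(p))]
    return T[:3,3], r@T[:3,:3].T
def plane(n,uv,z):
    o,r=rays(n,uv); return o+r*((z-o[2])/r[:,2])[:,None]
def dep(n,uv,d):
    o,r=rays(n,uv); return o+r*np.array([d[int(round(v)),int(round(u))] for u,v in uv])[:,None]
def cloud(n,d,box):
    x0,y0,x1,y1=box; u,v=np.meshgrid(np.arange(x0,x1),np.arange(y0,y1)); uv=np.c_[u.ravel(),v.ravel()]
    return uv,dep(n,uv,d)
def tri(uvs,uvt):
    A=np.zeros((3,3));b=np.zeros(3);L=[]
    for n,uv in(("scene",uvs),("top",uvt)):
        o,r=rays(n,[uv]);r=r[0]/np.linalg.norm(r[0]);P=np.eye(3)-np.outer(r,r);A+=P;b+=P@o;L.append((o,P))
    x=np.linalg.solve(A,b); return x,[np.linalg.norm(P@(x-o)) for o,P in L]
E
python3 - <<'E'
import numpy as np,cv2
for n,b in (("scene",(280,190,460,325)),("top",(225,180,385,300))):
    im=np.load(n+"0.npz")["im"][b[1]:b[3],b[0]:b[2],::-1]
    cv2.imwrite(f"pics/{n}0z.png",cv2.resize(im,None,fx=(4.4 if n=="scene" else 5),fy=(4.4 if n=="scene" else 5),interpolation=cv2.INTER_CUBIC))
E
```

```text
(no output)
```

View pics/scene0z.png

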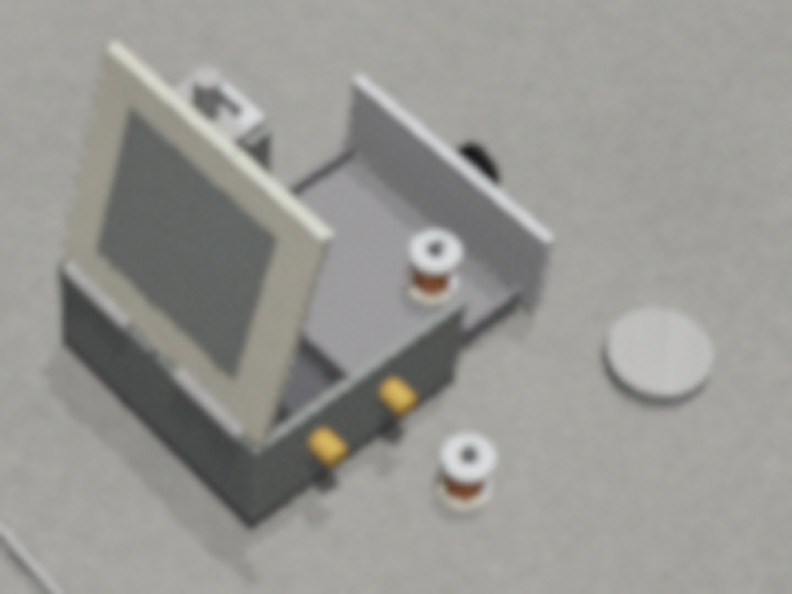

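View pics/top0z.png

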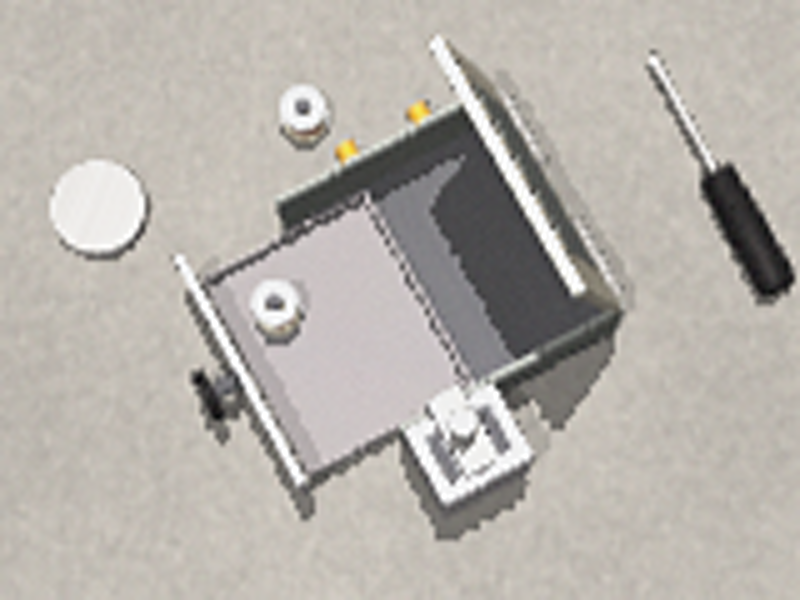

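```bash
python3 - <<'E'
from h import *
S=lambda p:(280+(p[0]+.5)/4.4-.5,190+(p[1]+.5)/4.4-.5)
T=lambda p:(225+(p[0]+.5)/5-.5,180+(p[1]+.5)/5-.5)
np.set_printoptions(precision=4,suppress=True)
pr={"lidR":((112,47),(580,291)),"lidL":((328,238),(438,40)),"trayR":((357,80),(305,483)),"trayL":((550,241),(181,260)),
"coil":((435,248),(276,302)),"spare":((469,457),(303,109)),"disc":((660,348),(99,206))}
P={}
for k,(a,b) in pr.items():
    x,e=tri(S(a),T(b)); P[k]=x; print(k,x,np.round(e,4))
print("lid edge",P["lidL"]-P["lidR"],np.linalg.norm(P["lidL"]-P["lidR"]))
print("tray edge",P["trayL"]-P["trayR"],np.linalg.norm(P["trayL"]-P["trayR"]))
for k in("lidL","trayL"):
    d=P[k]-P[k[:-1]+"R"]; print(k,np.degrees(np.arctan2(d[1],d[0])))
d=np.load("top0.npz")["d"]; ds=np.load("scene0.npz")["d"]
for nm,p in dict(knob=(465,432),blockA=(408,435),blockB=(445,503),blockC=(530,460),floor=(350,380),lidR=(578,289),pad=(210,395)).items(): print(nm,dep("top",[T(p)],d)[0])
for nm,p in dict(lidin=(190,240),panel=(450,160),coil=(435,248)).items(): print(nm,dep("scene",[S(p)],ds)[0])
E
```

```text
lidR [ 0.5628 -0.1047  0.2189] [0.0001 0.0001]
lidL [ 0.7008 -0.0278  0.2192] [0.001 0.001]
trayR [0.4782 0.0496 0.0702] [0.001 0.001]
trayL [0.6113 0.1255 0.0696] [0.001 0.001]
coil [0.5897 0.0692 0.0499] [0. 0.]
spare [0.7154 0.0564 0.0321] [0.0002 0.0002]
disc [0.6566 0.1831 0.0172] [0.0004 0.0004]
lid edge [0.138  0.0769 0.0003] 0.15797946906668286
tray edge [ 0.1331  0.076  -0.0006] 0.15328396132277464
lidL 29.120540441601296
trayL 29.70932762989189
knob [ 0.5015 -0.0445  0.119 ]
blockA [ 0.5052 -0.0115  0.079 ]
blockB [ 0.4653 -0.0332  0.0812]
blockC [ 0.5014 -0.0853 -0.004 ]
floor [0.5487 0.0259 0.0107]
lidR [ 0.5642 -0.1037  0.2172]
pad [0.532  0.1068 0.0562]
lidin [ 0.6428 -0.0804  0.158 ]
panel [0.5478 0.0868 0.0725]
coil [0.59   0.0691 0.0503]
```

```bash
cat >> h.py <<'E'
E
python3 - <<'E'
from h import *
np.set_printoptions(precision=4,suppress=True)
d=np.load("scene0.npz")["d"]; dt=np.load("top0.npz")["d"]
yaw=np.radians(29.4-90); ex=np.array([np.cos(yaw),np.sin(yaw)]); ey=np.array([-ex[1],ex[0]])
mid=np.array([0.5448,0.0876])
def F(p): q=p[:,:2]-mid; return np.c_[q@ex,q@ey,p[:,2]]
uv,p=cloud("scene",d,(285,190,460,325)); f=F(p)
# back wall: face points
m=(f[:,2]>.02)&(f[:,2]<.06)&(f[:,0]>.2)&(f[:,0]<.25)&(abs(f[:,1])<.075)
print("back wall x'",np.median(f[m,0]),f[m,0].std(),m.sum()); c=np.polyfit(f[m,1],f[m,0],1); print("slope deg",np.degrees(np.arctan(c[0])))
m=(f[:,2]>.02)&(f[:,2]<.06)&(f[:,1]>.07)&(f[:,1]<.09)&(f[:,0]>.09)&(f[:,0]<.2)
print("left wall y'",np.median(f[m,1]),f[m,1].std(),m.sum()); c=np.polyfit(f[m,0],f[m,1],1); print("slope",np.degrees(np.arctan(c[0])))
uv,p=cloud("top",dt,(225,180,385,300)); g=F(p)
m=(g[:,2]>.11)&(g[:,2]<.13)&(g[:,1]<-.05)
print("knob pts",m.sum(),g[m].mean(0),g[m].min(0),g[m].max(0))
m=(g[:,2]>.075)&(g[:,2]<.087)&(g[:,1]<-.05); print("block",g[m].min(0),g[m].max(0))
m=(g[:,2]>.03)&(g[:,2]<.06)&(g[:,0]<-.005)&(g[:,0]>-.05)&(abs(g[:,1])<.05); print("pad",m.sum(),g[m].min(0),g[m].max(0),g[m].mean(0))
for nm,z,b in(("knobim",.122,(300,250,335,285)),):
    pass
# lid plane from scene
m=(f[:,2]>.1)&(f[:,2]<.21)&(f[:,0]>.12)&(f[:,0]<.26)&(abs(f[:,1])<.07)
c=np.polyfit(f[m,2],f[m,0],1); print("lid",m.sum(),"deg",np.degrees(np.arctan2(1,-c[0])),"x' at z.079",np.polyval(c,.079),"x' at .19",np.polyval(c,.19))
E
```

```text
back wall x' 0.21470464404190054 0.0010402044838609267 413
slope deg 0.09672032735873824
left wall y' 0.0803893471685107 0.0023947151818245003 287
slope -0.4386164161868322
knob pts 36 [ 0.1246 -0.0897  0.12  ] [ 0.0878 -0.1048  0.1113] [ 0.2066 -0.0521  0.1278]
block [-0.0033 -0.1297  0.075 ] [ 0.2189 -0.05    0.0869]
pad 50 [-0.0281 -0.0139  0.041 ] [-0.0052  0.0164  0.0599] [-0.0192  0.0004  0.0506]
lid 1923 deg 76.07595459788642 x' at z.079 0.21451399593996742 x' at .19 0.18699483146711887
```

Coordinates agree: lid about 76° open, tray about 60 mm out, back wall at the expected place. Next a helper for the shifts.

```bash
cat >> h.py <<'E'
from scipy.spatial.transform import Rotation as R
yaw=np.radians(29.4-90); ex=np.array([np.cos(yaw),np.sin(yaw)]); ey=np.array([-ex[1],ex[0]])
O=np.array([0.5448,0.0876])+.1398*ex
def W(x,y,z): return np.r_[O+x/1e3*ex+y/1e3*ey,z/1e3]
def fx(p): q=np.array(p)[:2]-O; return np.round(1e3*np.r_[q@ex,q@ey,p[2]],1)
def go(*pts):
    o=manip.get_obs(); Rm=R.from_quat(o["ee_rot"]).as_matrix()
    print("t",o["clock"],"fix",fx(o["position"]),"F(fix)",np.round([o["ft_force"][:2]@ex,o["ft_force"][:2]@ey,o["ft_force"][2]],1),"grip",round(o["grip_width"],2))
    y=np.arctan2(Rm[1,0],Rm[0,0]); print("spin needed",round(y-yaw,3), "tiltz",Rm[:,2].round(3))
    for p in pts: print(p,"shift",np.round(Rm.T@(W(*p)-o["position"]),3))
E
python3 - <<'E'
from h import *
print(manip.get_obs()["position"],W(-215,0,30),W(-106,0,42),W(-45,-106,122),W(60,0,190))
for c in ((.6566,.1831,0),(.7154,.0564,0),(.5897,.0692,0)): print(fx(c))
go((-215,0,300),(-180,-250,300))
E
```

```text
[ 0.2500157  -0.57243303  0.23058819] [0.50788404 0.15311528 0.03      ] [0.56139255 0.05815297 0.042     ] [ 0.49898901 -0.04702687  0.122     ] [ 0.64288257 -0.08646852  0.19      ]
[-168.1  144.3    0. ]
[-28.9 133.3   0. ]
[-101.7   30.1    0. ]
t 0.1 fix [ 290.5 -580.8  230.6] F(fix) [ 0.5 -0.9 -0.5] grip 1.0
spin needed -0.101 tiltz [-0.001  0.001 -1.   ]
(-215, 0, 300) shift [-0.562 -0.527 -0.069]
(-180, -250, 300) shift [-0.502 -0.282 -0.069]
```

Call:
send_rows(steps=[[[-0.02,-0.03,-0.03],-0.02],[[-0.06,-0.07,-0.06],-0.05],[[-0.1,-0.11,-0.07],-0.08],[[-0.14,-0.15,-0.07],-0.101],[[-0.18,-0.19,-0.07],-0.101],[[-0.22,-0.23,-0.07],-0.101],[[-0.26,-0.265,-0.07],-0.101],[[-0.3,-0.3,-0.07],-0.101]], hand=0, force=40)

```text
clock: 1.1
position: [0.4052, -0.1759, 0.3011]
ee_rot: [0.863, -0.505, -0.0, 0.0]
ft_force: [1.0, -0.2, -0.4]
grip_width: 0.002
```

```bash
python3 - <<'E'
from h import *
go((-215,0,300),(-215,0,30))
E
```

```text
t 1.1 fix [  21.3 -251.   301.1] F(fix) [ 0.7  0.7 -0.4] grip 0.0
spin needed -0.0 tiltz [-0. -0. -1.]
(-215, 0, 300) shift [-0.236 -0.251  0.001]
(-215, 0, 30) shift [-0.236 -0.251  0.271]
```

Call:
send_rows(steps=[[[-0.035,-0.035,0],0],[[-0.075,-0.075,0],0],[[-0.115,-0.115,0],0],[[-0.155,-0.155,0.0],0],[[-0.195,-0.195,0.03],0],[[-0.236,-0.23,0.07],0],[[-0.236,-0.251,0.12],0],[[-0.236,-0.251,0.17],0]])

```text
clock: 2.1
position: [0.5081, 0.1527, 0.1292]
ee_rot: [0.864, -0.504, -0.001, -0.0]
ft_force: [0.4, -0.1, -0.6]
grip_width: 0.0
```

Call:
send_rows(steps=[[[0,0,0.03],0],[[0,0,0.06],0],[[0,0,0.08],0],[[0,0,0.095],0],[[0,0,0.1],0],[[0,0,0.1],0],[[0,0,0.1],0],[[0,0,0.1],0]])

```text
clock: 3.1
position: [0.5084, 0.1511, 0.0319]
ee_rot: [0.863, -0.505, 0.0, -0.0]
ft_force: [-0.8, 0.0, 0.6]
grip_width: 0.006
```

```bash
python3 - <<'E'
from h import *
go((-215,0,30))
ims=[]
for n,b in (("scene",(280,170,460,305)),("top",(205,180,365,300))):
    im,d=manip.camera(n); np.savez(n+"1.npz",im=im,d=d)
    ims.append(cv2.resize(im[b[1]:b[3],b[0]:b[2],::-1],(400,300),interpolation=cv2.INTER_CUBIC))
cv2.imwrite("pics/a1.png",np.hstack(ims))
E
```

```text
t 3.1 fix [-213.    -0.6   31.9] F(fix) [-0.4 -0.7  0.6] grip 0.01
spin needed -0.0 tiltz [ 0.001  0.    -1.   ]
(-215, 0, 30) shift [-0.002 -0.001  0.002]
```

View pics/a1.png

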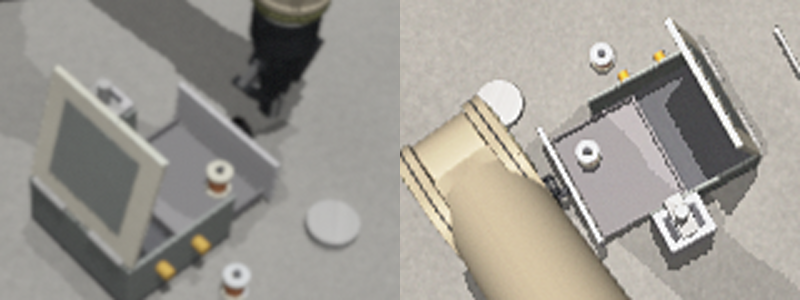

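The fingers stand in front of the pad (left picture about (245,125)) and the coil is upright. I'll push slowly.

Call:
send_rows(steps=[[[0.003,0,0],0],[[0.008,0,0],0],[[0.013,0,0],0],[[0.018,0,0],0],[[0.022,0,0],0],[[0.026,0,0],0],[[0.03,0,0],0],[[0.034,0,0],0]])

```text
clock: 4.2
position: [0.5246, 0.1215, 0.0313]
ee_rot: [0.863, -0.505, -0.0, -0.0]
ft_force: [-1.9, 2.1, 0.5]
grip_width: 0.002
```

Call:
send_rows(steps=[[[0.003,0,0],0],[[0.006,0,0],0],[[0.01,0,0],0],[[0.014,0,0],0],[[0.018,0,0],0],[[0.022,0,0],0],[[0.026,0,0],0],[[0.03,0,0],0]])

```text
clock: 5.2
position: [0.5394, 0.095, 0.0313]
ee_rot: [0.863, -0.505, -0.0, 0.0]
ft_force: [-1.2, 1.1, 1.8]
grip_width: -0.001
```

```bash
python3 - <<'E'
from h import *
go((-121,0,30))
E
```

```text
t 5.2 fix [-148.9   -1.    31.3] F(fix) [-1.6 -0.5  1.8] grip -0.0
spin needed -0.0 tiltz [-0. -0. -1.]
(-121, 0, 30) shift [ 0.028 -0.001  0.001]
```

Call:
send_rows(steps=[[[0.004,0,0],0],[[0.008,0,0],0],[[0.012,0,0],0],[[0.015,0,0],0],[[0.018,0,0],0],[[0.021,0,0],0],[[0.023,0,0],0],[[0.025,0,0],0]])

```text
clock: 6.2
position: [0.5516, 0.0733, 0.0313]
ee_rot: [0.863, -0.505, -0.0, 0.0]
ft_force: [-3.3, 0.1, 0.7]
grip_width: -0.003
```

Call:
send_rows(steps=[[[0.001,0,0],0],[[0.002,0,0],0],[[0.003,0,0],0],[[0.004,0,0],0],[[0.005,0,0],0],[[0.006,0,0],0],[[0.007,0,0],0],[[0.008,0,0],0]])

```text
clock: 7.2
position: [0.5545, 0.0683, 0.0313]
ee_rot: [0.864, -0.504, -0.001, -0.0]
ft_force: [-8.9, 7.8, 5.2]
grip_width: -0.004
```

```bash
python3 - <<'E'
from h import *
go((-121,0,30))
E
```

```text
t 7.2 fix [-118.2   -1.    31.3] F(fix) [-11.2  -4.    5.2] grip -0.0
spin needed 0.001 tiltz [-0.002  0.002 -1.   ]
(-121, 0, 30) shift [-0.003 -0.001  0.001]
```

Force rose to 11 N at the predicted stop. Backing off and checking.

Call:
send_rows(steps=[[[0,0,0],0],[[0,0,0],0],[[-0.01,0,0],0],[[-0.03,0,0],0],[[-0.06,0,-0.03],0],[[-0.08,0,-0.07],0],[[-0.1,0,-0.12],0],[[-0.12,0,-0.17],0]])

```text
clock: 8.2
position: [0.4956, 0.1726, 0.2029]
ee_rot: [0.864, -0.504, 0.0, -0.0]
ft_force: [0.6, 0.3, -0.1]
grip_width: -0.002
```

```bash
python3 - <<'E'
from h import *
go((-215,0,300))
ims=[]
for n,b in (("scene",(280,170,460,305)),("top",(205,180,365,300))):
    im,d=manip.camera(n); np.savez(n+"2.npz",im=im,d=d)
    ims.append(cv2.resize(im[b[1]:b[3],b[0]:b[2],::-1],(400,300),interpolation=cv2.INTER_CUBIC))
cv2.imwrite("pics/a2.png",np.hstack(ims))
E
```

```text
t 8.2 fix [-238.    -1.1  202.9] F(fix) [-0.   0.7 -0.1] grip -0.0
spin needed 0.001 tiltz [ 0.001 -0.    -1.   ]
(-215, 0, 300) shift [ 0.023 -0.001 -0.097]
```

View pics/a2.png

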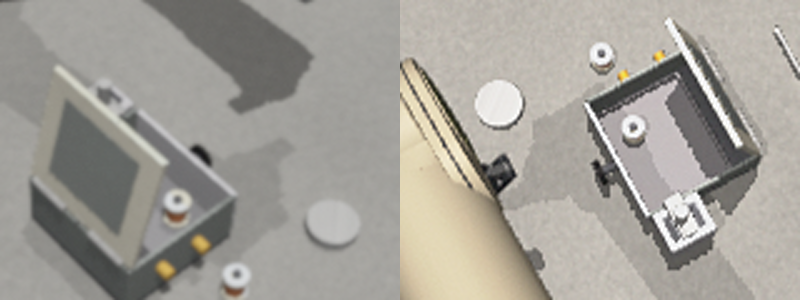

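Tray is flush (left: panel at (235,195)), and the coil stands at right picture (633,130). Next, over and behind the lid.

Call:
send_rows(steps=[[[0.01,0,-0.04],0],[[0.03,0,-0.08],0],[[0.07,0,-0.11],0],[[0.11,0,-0.115],0],[[0.15,0,-0.115],0],[[0.19,0,-0.115],0],[[0.23,0,-0.115],0],[[0.27,0,-0.115],0]])

```text
clock: 9.3
position: [0.6297, -0.0647, 0.3157]
ee_rot: [0.863, -0.505, 0.0, 0.0]
ft_force: [-0.3, 0.9, -0.1]
grip_width: -0.002
```

Call:
send_rows(steps=[[[0.03,0,0],0],[[0.06,0,0],0],[[0.08,0,0],0],[[0.08,0,0.03],0],[[0.08,0,0.06],0],[[0.08,0,0.09],0],[[0.08,0,0.12],0],[[0.08,0,0.128],0]])

```text
clock: 10.3
position: [0.6674, -0.1333, 0.1857]
ee_rot: [0.863, -0.504, -0.002, 0.001]
ft_force: [-0.3, 0.3, 0.7]
grip_width: 0.002
```

```bash
python3 - <<'E'
from h import *
d=np.load("top2.npz")["d"]
uv,p=cloud("top",d,(225,180,385,300)); q=p[:,:2]-O; x=q@ex;y=q@ey
m=(abs(y)<.06)&(p[:,2]>.06)&(p[:,2]<.085)&(x<-.03)&(x>-.15); print("panel/front x",np.percentile(x[m],[5,50,95]),np.median(p[m,2]),m.sum())
h=13; r=115; pts=[]
for a in np.radians([76,65,54,43,32,21,10,0]):
    pts.append((70-r*np.cos(a)+4*np.sin(a)+h,0,79+r*np.sin(a)+4*np.cos(a)))
go((110,0,190),*[tuple(np.round(t,1)) for t in pts])
im,_=manip.camera("scene"); b=(250,130,450,280)
cv2.imwrite("pics/a3.png",cv2.resize(im[b[1]:b[3],b[0]:b[2],::-1],(800,600),interpolation=cv2.INTER_CUBIC))
E
```

```text
panel/front x [-0.08022147 -0.07739741 -0.07461151] 0.0718627525385307 87
t 10.3 fix [112.8  -1.7 185.7] F(fix) [-0.4 -0.1  0.7] grip 0.0
spin needed 0.0 tiltz [-0.003  0.    -1.   ]
(110, 0, 190) shift [-0.003 -0.002 -0.004]
(np.float64(59.1), np.float64(0.0), np.float64(191.6)) shift [-0.054 -0.002 -0.006]
(np.float64(38.0), np.float64(0.0), np.float64(184.9)) shift [-0.075 -0.002  0.001]
(np.float64(18.6), np.float64(0.0), np.float64(174.4)) shift [-0.094 -0.002  0.012]
(np.float64(1.6), np.float64(0.0), np.float64(160.4)) shift [-0.111 -0.002  0.026]
(np.float64(-12.4), np.float64(0.0), np.float64(143.3)) shift [-0.125 -0.002  0.043]
(np.float64(-22.9), np.float64(0.0), np.float64(123.9)) shift [-0.136 -0.002  0.062]
(np.float64(-29.6), np.float64(0.0), np.float64(102.9)) shift [-0.142 -0.002  0.083]
(np.float64(-32.0), np.float64(0.0), np.float64(83.0)) shift [-0.145 -0.002  0.103]
```

View pics/a3.png

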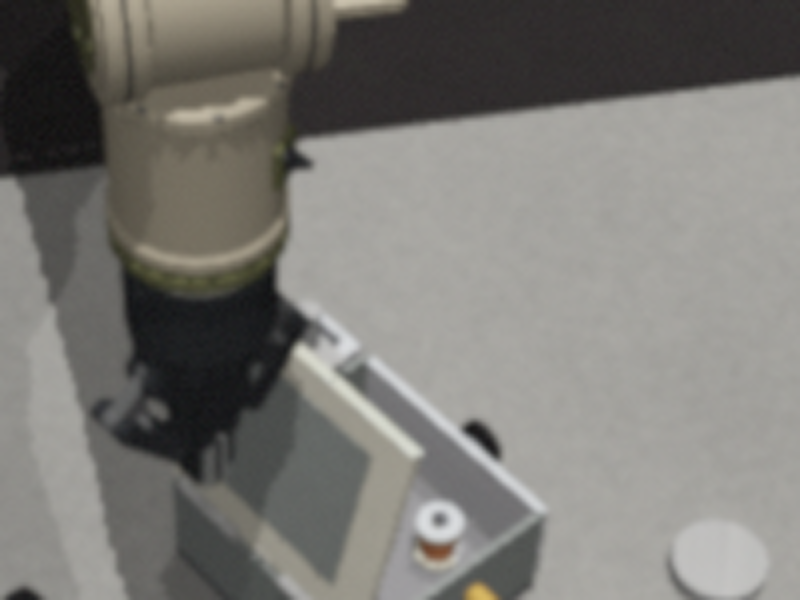

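The fingers are behind the lid at about (205,460), and the lid edge is clear of the knuckles. Push along the arc.

Call:
send_rows(steps=[[[-0.02,-0.002,-0.002],0],[[-0.042,-0.002,-0.005],0],[[-0.052,-0.002,-0.006],0],[[-0.06,-0.002,-0.004],0],[[-0.068,-0.002,-0.001],0],[[-0.075,-0.002,0.001],0],[[-0.082,-0.002,0.004],0],[[-0.088,-0.002,0.008],0]])

```text
clock: 11.35
position: [0.6267, -0.0558, 0.1801]
ee_rot: [0.863, -0.505, -0.0, 0.0]
ft_force: [-0.0, -0.7, 2.5]
grip_width: 0.001
```

```bash
python3 - <<'E'
from h import *
go((18.6,0,174.4),(1.6,0,160.4),(-12.4,0,143.3),(-22.9,0,124),(-29.6,0,103),(-32,0,83))
im,_=manip.camera("scene"); b=(250,130,450,280)
cv2.imwrite("pics/a4.png",cv2.resize(im[b[1]:b[3],b[0]:b[2],::-1],(800,600),interpolation=cv2.INTER_CUBIC))
E
```

```text
t 11.35 fix [ 25.4   0.9 180.1] F(fix) [ 0.6 -0.3  2.5] grip 0.0
spin needed -0.0 tiltz [-0.  0. -1.]
(18.6, 0, 174.4) shift [-0.007  0.001  0.006]
(1.6, 0, 160.4) shift [-0.024  0.001  0.02 ]
(-12.4, 0, 143.3) shift [-0.038  0.001  0.037]
(-22.9, 0, 124) shift [-0.048  0.001  0.056]
(-29.6, 0, 103) shift [-0.055  0.001  0.077]
(-32, 0, 83) shift [-0.057  0.001  0.097]
```

View pics/a4.png

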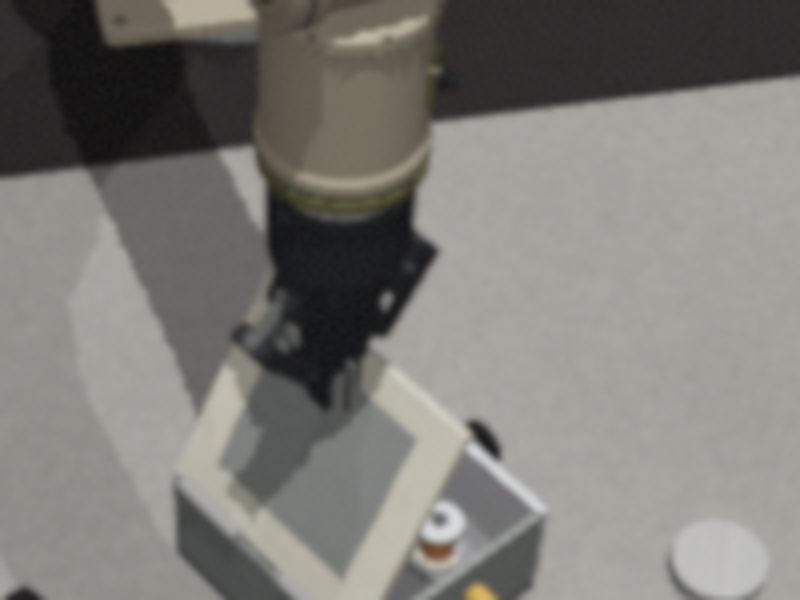

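The lid is following the fingertips. Continuing down.

Call:
send_rows(steps=[[[-0.006,0.001,0.006],0],[[-0.014,0.001,0.012],0],[[-0.022,0.001,0.02],0],[[-0.03,0.001,0.028],0],[[-0.037,0.001,0.037],0],[[-0.043,0.001,0.046],0],[[-0.048,0.001,0.056],0],[[-0.051,0.001,0.065],0]])

```text
clock: 12.4
position: [0.6008, -0.0118, 0.1145]
ee_rot: [0.863, -0.504, -0.0, -0.0]
ft_force: [-0.3, 0.6, 2.6]
grip_width: 0.001
```

Call:
send_rows(steps=[[[-0.002,0,0.007],0],[[-0.004,0,0.014],0],[[-0.005,0,0.02],0],[[-0.005,0,0.025],0],[[-0.005,0,0.028],0],[[-0.005,0,0.03],0],[[-0.005,0,0.032],0],[[-0.005,0,0.033],0]])

```text
clock: 13.4
position: [0.5987, -0.008, 0.083]
ee_rot: [0.863, -0.505, 0.0, 0.0]
ft_force: [-6.6, 0.2, 14.6]
grip_width: 0.004
```

```bash
python3 - <<'E'
from h import *
go((-32,0,83))
E
```

```text
t 13.4 fix [-30.   0.  83.] F(fix) [-3.4 -5.7 14.6] grip 0.0
spin needed -0.0 tiltz [ 0. -0. -1.]
(-32, 0, 83) shift [-0.002  0.     0.   ]
```

Lid stopped at z = 83 mm with 15 N. Lift and look.

Call:
send_rows(steps=[[[0,0,0.001],0],[[0,0,0.001],0],[[0,0,-0.02],0],[[0,0,-0.05],0],[[0,0,-0.08],0],[[-0.005,0.04,-0.09],0],[[-0.01,0.08,-0.09],0],[[-0.015,0.12,-0.09],0]])

```text
clock: 14.4
position: [0.4859, -0.0543, 0.1731]
ee_rot: [0.863, -0.505, 0.001, -0.0]
ft_force: [-0.1, -0.5, 0.6]
grip_width: -0.0
```

Call:
send_rows(steps=[[[0,0.03,0],0],[[0,0.06,0],0],[[0,0.07,0],0],[[0,0.07,0],0],[[0,0.07,0],0],[[0,0.07,0],0],[[0,0.07,0],0],[[0,0.07,0],0]])

```text
clock: 15.4
position: [0.4258, -0.0879, 0.1722]
ee_rot: [0.863, -0.505, -0.0, -0.0]
ft_force: [0.5, 0.4, 0.1]
grip_width: -0.002
```

```bash
python3 - <<'E'
from h import *
go((-45,-150,101))
ims=[]
for n,b in (("scene",(280,170,460,305)),("top",(225,180,385,300))):
    im,d=manip.camera(n); np.savez(n+"5.npz",im=im,d=d)
    ims.append(cv2.resize(im[b[1]:b[3],b[0]:b[2],::-1],(400,300),interpolation=cv2.INTER_CUBIC))
cv2.imwrite("pics/a5.png",np.hstack(ims))
for n in("top","scene"):
    d=np.load(n+"5.npz")["d"]; uv,p=cloud(n,d,(260,190,385,300)); q=p[:,:2]-O;x=q@ex;y=q@ey
    m=(x>-.06)&(x<.06)&(abs(y)<.07)&(p[:,2]<.1)&(p[:,2]>.07); 
    if m.sum()>50: c=np.polyfit(x[m],p[m,2],1); print(n,"lid slope",-c[0],"z mean",p[m,2].mean(),m.sum())
    m=(x>-.06)&(x<-.03)&(y<-.075)&(y>-.13)&(p[:,2]>.105)&(p[:,2]<.135); print("knob",m.sum(),x[m].mean(),y[m].mean(),p[m,2].mean())
E
```

```text
t 15.4 fix [ -45.3 -189.8  172.2] F(fix) [-0.1  0.6  0.1] grip -0.0
spin needed -0.0 tiltz [-0.  0. -1.]
(-45, -150, 101) shift [ 0.    -0.04   0.071]
top lid slope 0.001108416785954602 z mean 0.08313577016201217 1840
knob 4 -0.05048511000496464 -0.09562793175955828 0.12161200196972644
scene lid slope 0.0013951647648607853 z mean 0.08306718620200856 2449
knob 51 -0.043088037531283936 -0.09568443688656166 0.11796766330612452
```

View pics/a5.png

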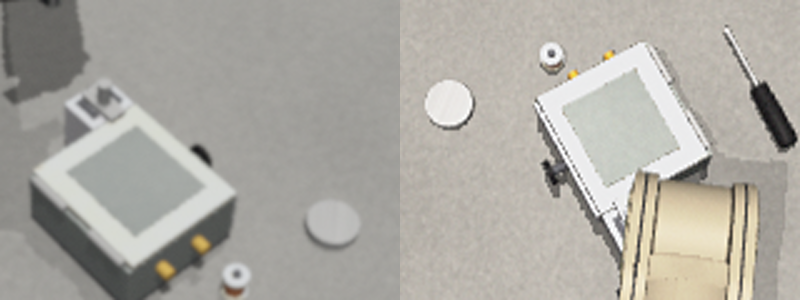

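Lid is flat (slope about 0.001 rad, z 83 mm); knob at about (-44, -98). Descend outside it and push.

Call:
send_rows(steps=[[[0,-0.01,0.02],0],[[0,-0.02,0.045],0],[[0,-0.025,0.062],0],[[0,-0.03,0.067],0],[[0,-0.035,0.067],0],[[0,-0.04,0.067],0],[[0,-0.045,0.067],0],[[0,-0.05,0.067],0]])

```text
clock: 16.5
position: [0.4697, -0.0635, 0.1056]
ee_rot: [0.863, -0.505, 0.0, -0.0]
ft_force: [-0.7, -0.5, -1.2]
grip_width: 0.002
```

Call:
send_rows(steps=[[[0,-0.005,0],0],[[0,-0.01,0],0],[[0,-0.015,0],0],[[0,-0.02,0],0],[[0,-0.025,0],0],[[0,-0.03,0],0],[[0,-0.035,0],0],[[0,-0.04,0],0]])

```text
clock: 17.5
position: [0.5043, -0.0439, 0.1053]
ee_rot: [0.863, -0.505, -0.0, 0.0]
ft_force: [-3.2, -1.7, 1.4]
grip_width: -0.002
```

```bash
python3 - <<'E'
from h import *
go((-45,-85,104))
E
```

```text
t 17.5 fix [-45.1 -99.8 105.3] F(fix) [-0.  -3.6  1.4] grip -0.0
spin needed -0.0 tiltz [-0. -0. -1.]
(-45, -85, 104) shift [ 0.    -0.015  0.001]
```

Call:
send_rows(steps=[[[0,-0.004,0],0],[[0,-0.008,0],0],[[0,-0.011,0],0],[[0,-0.013,0],0],[[0,-0.015,0],0],[[0,-0.016,0],0],[[0,-0.017,0],0],[[0,-0.018,0],0]])

```text
clock: 18.5
position: [0.518, -0.0363, 0.1051]
ee_rot: [0.863, -0.505, -0.001, 0.002]
ft_force: [-14.7, -5.9, 11.7]
grip_width: 0.002
```

```bash
python3 - <<'E'
from h import *
go((-45,-85,104))
E
```

```text
t 18.5 fix [-45.  -84.2 105.1] F(fix) [ -2.1 -15.7  11.7] grip 0.0
spin needed -0.001 tiltz [-0.004 -0.002 -1.   ]
(-45, -85, 104) shift [0.    0.001 0.001]
```

Call:
send_rows(steps=[[[0,-0.001,0],0],[[0,-0.001,0],0],[[0,0.01,0],0],[[0,0.03,0],0],[[0,0.05,-0.03],0],[[0,0.08,-0.08],0],[[0,0.12,-0.12],0],[[0,0.16,-0.14],0]])

```text
clock: 19.5
position: [0.3804, -0.1139, 0.2475]
ee_rot: [0.864, -0.504, 0.002, -0.0]
ft_force: [0.4, -0.3, -0.4]
grip_width: 0.003
```

Call:
send_rows(steps=[[[0.03,0,0],0],[[0.06,0.0,0],0],[[0.1,0.0,0],0],[[0.14,0.0,0],0],[[0.17,0.0,0],0],[[0.2,0.0,0],0],[[0.2,0.0,0],0],[[0.2,0.0,0],0]])

```text
clock: 20.5
position: [0.4786, -0.287, 0.2453]
ee_rot: [0.864, -0.504, 0.0, -0.0]
ft_force: [0.4, 0.5, 0.5]
grip_width: 0.004
```

```bash
python3 - <<'E'
from h import *
go((-45,-85,104))
ims=[]
for n,b in (("scene",(280,170,460,305)),("top",(225,180,385,300))):
    im,d=manip.camera(n); np.savez(n+"6.npz",im=im,d=d)
    ims.append(cv2.resize(im[b[1]:b[3],b[0]:b[2],::-1],(400,300),interpolation=cv2.INTER_CUBIC))
    uv,p=cloud(n,d,(260,190,385,300)); q=p[:,:2]-O;x=q@ex;y=q@ey
    m=(x>-.03)&(x<.06)&(abs(y)<.07)&(p[:,2]<.1)&(p[:,2]>.07); c=np.polyfit(x[m],p[m,2],1); print(n,"lid slope",-c[0],p[m,2].mean())
    m=(x>-.06)&(x<-.03)&(y<-.03)&(y>-.13)&(p[:,2]>.115)&(p[:,2]<.13); print("knob",m.sum(),x[m].mean(),y[m].mean(),p[m,2].mean())
    m=(x>-.053)&(x<-.037)&(y<-.02)&(y>-.13)&(p[:,2]>.088)&(p[:,2]<.1); print("bar",y[m].min(),y[m].max())
cv2.imwrite("pics/a6.png",np.hstack(ims))
E
```

```text
t 20.5 fix [ 154.  -241.5  245.3] F(fix) [-0.2  0.6  0.5] grip 0.0
spin needed 0.001 tiltz [ 0.     0.001 -1.   ]
(-45, -85, 104) shift [-0.199 -0.157  0.141]
scene lid slope 0.005672488669182367 0.08295434996005618
knob 37 -0.04354287365199581 -0.06433269331738017 0.12092924397145594
bar -0.11808453883534326 -0.023898350632145682
top lid slope 6.091220077988764e-05 0.08327758627424722
knob 27 -0.044748126548906704 -0.064867799577751 0.12219821721384305
bar -0.0893524068424645 -0.023007559562576767
```

View pics/a6.png

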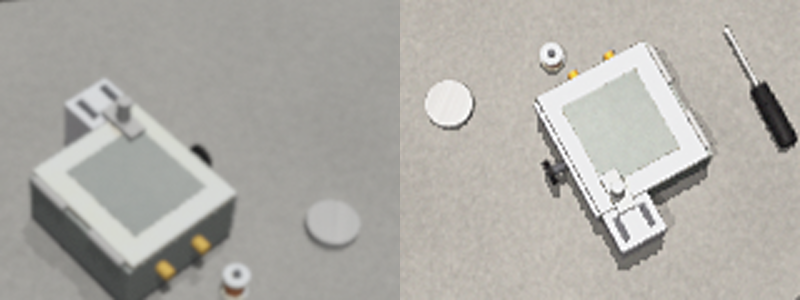

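The bolt lies over the lid's corner, with the knob at y = -65 mm against -66 expected. The lid is flat, the tray flush, and the bystanders look unmoved. Handing in.

```bash
python3 -c "
from workcell import manip
print(manip.hand_in())"
```

```text
the job is handed in; nothing more can be done
None
```

The test box is closed: I pushed the tray home, the lid shut and the bolt across in that order, with the shut fingertips only. I handed the job in at about 20.5 s of the 58 s allowed. It gives no verdict, so the results below are my own measurements.

- **Tray:** it stopped with 11 N on the fingers at the predicted home position. The measured front edge is at x = -80 mm of the fixture, against about -81 expected.
- **Coil:** it was standing upright in the camera view taken after the tray went home. The shut lid hides it, so I could not check it again at the end.
- **Lid:** it stopped at 83 mm height with 15 N. Its measured slope at the end was 0.000 rad from the top camera and 0.006 rad from the scene camera, within the 0.035 limit.
- **Bolt:** it stopped with about 16 N. The knob measured y = -64 to -65 mm against -66 expected, so the bolt is fully across within measuring error.
- **Bystanders:** the spare coil, disc and screwdriver look unmoved in the last pictures. The caliper, bin and can were outside those pictures, but the arm only passed well above that side of the bench.
- **Disagreement:** before the push, the depth readings put the knob at y = -96 to -103 mm, against -106 for a bolt fully drawn back. The bolt may have started slightly across, or the reading was off; it made no difference to the push.

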